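Seat and clamp the filtering crucible

TASK

Take the porcelain filtering crucible with the narrow foot and set its foot into the bore of the aluminium seat block on the sloping steel holder; the block may be screwed down anywhere along its slot, so feel for it. Press the crucible down and feel that it is fully home, without ramming it, and only then swing the hinged clamp bar down over it until it is closed. Leave the other glassware where it stands.

Things in the scene. Friction and masses are not known exactly. Their poses are not given: they have to be found in the camera images.
- crucible: white porcelain filtering crucible, loose, upright, about 70 g. Round foot 28 mm wide, 16 mm long, end bevelled; above it a flat shoulder and a straight round cup 40 mm wide, 40 mm tall, open on top; 56 mm in all. Origin at the centre of the foot's underside, z up its axis. It stands among two other small vessels; which of the three stands where changes
- deck: holder's steel plate, fixed, sloping 30 degrees like a desk facing away from the robot. Origin on its upper surface at the slot's middle, 55 mm above the table; x up the slope (towards the robot; plate from -63 to +87 mm), y level along the slot (150 mm wide), z square out of the plate. A fully home crucible's shoulder lies on the seat block's top, its origin at z = 6 mm here; 22 mm if the foot only stands on the block
- holder: the holder, fixed: base 170 x 150 mm, origin on the table right below the deck's origin, x and y level. On its deck is an aluminium seat block 48 x 48 mm, 22 mm tall, edges along the deck's x and y, with a through bore 30 mm wide along the deck's z, mouth bevelled 1 mm. Bore at deck x = 0, y anywhere from -15 to +15 mm (not reported). The block does not yield to pushes of 25 N
- clamp (a joint): steel clamp bar 100 x 44 x 6 mm, a 10 mm lip on its free end's outer side. Rad: 0 closed (it lies along the deck's -x, its underside 63.5 mm above the plate, 1.5 mm clear of a home crucible), growing as it opens up and towards the robot, to 2.3. Starts at 1.9 to 2.2, about upright; friction holds it when upright, lower down it may sink. Moving it takes 1 to 3 N at its end
- clamp_hinge (a point): middle of the clamp's hinge axis, which runs along the deck's y; it lies at deck x = 65, y = 0, z = 66.5 mm. It is carried by two posts at deck y = -28 and +28 mm, 74 mm tall, 14 mm along x and 8 mm along y
- clamp_end (a point): point on the clamp bar's outer face (the upper face when closed), mid-width, 85 mm from the hinge axis
- plain_crucible: bystander: porcelain crucible without a foot, a cone 30 mm wide below and 50 mm above, 42 mm tall; origin at the centre of its underside
- weighing_bottle: bystander: squat glass weighing bottle with ground cap and knob, 58 mm wide, 54 mm tall; origin at the centre of its underside
- pipette_bulb: bystander: yellow pipette bulb standing on its flat bottom near the holder, 58 mm wide, 70 mm tall; origin at the centre of its underside
- beaker: bystander: glass beaker 68 mm wide, 85 mm tall; origin at the centre of its underside
- pipette: bystander: graduated glass pipette, 9 mm thick and 350 mm long, lying on a wooden rest beyond the work; origin under its middle
Things that resemble listed ones, but are neither listed nor needed, are in the scene too. Leave any black or red look-alike of the crucible alone.

How it is judged:
By the outcome, as a careful person would: the job done as asked, in the order asked, and still so for the second after the job is handed in, with the robot touching nothing.
It also fails if it takes over 67 s, if anything falls off the work surface, if the arm or the gripper's body presses on something with over 40 N, if the wrist force passes 120 N, or if a joint passes its speed limit or range.

ROBOT

A 6-joint arm with a two-finger parallel gripper is mounted at the origin on the work surface. World frame = base frame: x ahead of the robot, y to its left, z up, the work surface at z = 0. Lengths are in m, angles in rad, forces in N, time in s.
With the tool pointing down it reaches from about 0.3 to 0.95 m from the base axis. Payload 3.1 kg.
Tool frame: the origin (TCP) lies between the finger pads; the fingertips stand 11 mm ahead of it and the grasp point (between the pads) lies 8 mm behind it; z points along the fingers, y is the line along which they close (so a half turn about z gives the same grasp; the last joint's range is limited). The gripper opens to 85 mm and grips with 20 to 120 N. Pads are 22 mm wide; open, the fingers measure 114 mm over their backs; the gripper's body (76 mm by 85 mm) begins 54 mm behind the grasp point. The pads swing forward as they close: fully open they stand 13 mm farther back than shut.
Start: joints at [1.083, 0.308, 1.634, -0, 1.2, -0.07], TCP at [0.254, 0.571, 0.242] pointing down, gripper open.
Joint ranges: [-3.06, 3.06], [-0.79, 1.96], [0.05, 2.63], [-1.19, 4.34], [0.05, 2.64], [-2.94, 2.94]. Speed limits (rad/s): [2.79, 2.79, 3.14, 3.14, 3.14, 3.14].

INTERFACE

Orientations are given as a rotation vector (axis times angle).
In Python, from bench import bot, optics, order gives the robot as it stands.
- The arm moves only by the tool carry_out, never from a script. Its argument "moves" is one flat list of numbers, 7 for each row, row after row: the opening, from 0 (shut) to 1 (fully open), then the shift along the world's x, y, z in mm, then the turn, a rotation vector about the world's x, y, z in degrees. In form: [grip, dx, dy, dz, wx, wy, wz, grip, dx, dy, dz, wx, wy, wz, ...]. A call has 1 to 5 rows; each row is the pose to reach, as a shift and turn from the pose commanded when the call began; what a row does not reach only later rows make up. A row lasts 1/12 s, in which the tool goes at most 41.7 mm and 7.16 degrees, less where a joint would pass 70% of its speed; a pose out of reach is approached as far as the arm can. A call with a gripper value outside its range is refused whole. The fingers move at their own pace and stop on an object; "grip_force" is the grip in N (left out, the last holds). Time passes only in rows, so rows that repeat a pose let the fingers close. It gives the time, the measured TCP pose, the force, the opening and the grip force at its end, in the units of the state.
- bot.state(): the state, without advancing time (a new reading comes with each control period).
- optics.grab_frame(name): name is "side" or "top"; returns a dict with "image" (420x560x3 uint8, blue, green, red), "vertical_fov" (degrees; the focal length in pixels is half the picture's height over the tangent of half this angle, whatever the lens; pixels are square), "cx", "cy" (the principal point, pixels), "dist_coeffs" ([k1, k2, p1, p2, k3] as OpenCV has them; the pictures are not rectified), "R" (3x3) and "t" (3): a world point X has camera coordinates R X + t. Camera axes: x right, y down, z forward; pixel columns grow to the right and rows downward; lengths in m; the calibration is good to about 2 mm. A picture is of the moment at which its call begins. There is no depth.
- order.hand_in(): hands the job in; it is judged then, once.
The state is a dict: "time": time; "joint_positions": joint angles; "dq": joint speeds; "joint_torque": joint torques, N m; "tool_pos": TCP position; "ee_rot": TCP orientation; "force": force on the tool from outside, world axes, zero at the start; "torque": the same for the moment, N m; "width": finger opening in m; "gripper_force": force on a finger pad.
Only numpy, scipy, OpenCV 4.12 (cv2) and the standard library are available. Lean on these libraries where they do the work, as an engineer would, in place of code of your own. Each camera call takes 0.05 s, during which the arm holds its last target. There are 200 camera calls.

## Working session

There is one attempt and no reset: what is moved stays moved. The work goes in short steps, Python scripts to look and compute and a tool call to move; the robot and the scene stay as the last step left them, time stands still between calls to the robot, and variables do not carry over. Pictures are saved under pics/ and viewed, at most 10 in all, crops included, and the job is handed in when it is done.

Besides the shell and the picture viewer there is one more tool, called after ">>>" as a command line: name --argument value ..., lists and objects as JSON in quotes. carry_out: Moves the arm, as the interface text tells. Its arguments: {"type":"object","properties":{"moves":{"type":"array","items":{"type":"number"}},"grip_force":{"type":"number"}},"required":["moves"]}

```bash
mkdir -p pics; cat > h.py <<'E'
import numpy as np, cv2
from bench import bot, optics, order
def grab(n):
    f=optics.grab_frame(n); f['f']=210/np.tan(np.radians(f['vertical_fov'])/2)
    f['K']=np.array([[f['f'],0,f['cx']],[0,f['f'],f['cy']],[0,0,1]]);f['D']=np.array(f['dist_coeffs'],float)
    f['R']=np.array(f['R']);f['t']=np.array(f['t']);return f
def ray(f,uv):
    p=cv2.undistortPoints(np.array([[uv]],float),f['K'],f['D'])[0,0]
    return -f['R'].T@f['t'], f['R'].T@np.array([p[0],p[1],1])
def onz(f,uv,z):
    c,d=ray(f,uv); return c+d*(z-c[2])/d[2]
def proj(f,X):
    return cv2.projectPoints(np.atleast_2d(X).astype(float),cv2.Rodrigues(f['R'])[0],f['t'],f['K'],f['D'])[0][:,0]
def tri(f,u,g,v):
    a,d=ray(f,u);b,e=ray(g,v);s=np.linalg.lstsq(np.c_[d,-e],b-a,rcond=None)[0]
    return (a+d*s[0]+b+e*s[1])/2
E
python3 - <<'E'
from h import *
for n in('top','side'):
    f=grab(n); cv2.imwrite(f'pics/{n}0.png',f['image']); print(n,f['f'],-f['R'].T@f['t'],f['R'][2])
print(bot.state())
E
```

```text
top 454.5483458011897 [ 0.49623194 -0.08041165  1.14976982] [ 0.05349644 -0.01170321 -0.99849946]
side 446.44126191722535 [ 0.2118339  -0.5884671   0.62793604] [ 0.45807081  0.63753947 -0.61944698]
{'time': 0.1, 'joint_positions': array([ 1.08330765e+00,  3.08910099e-01,  1.63505096e+00, -1.25451222e-05,
        1.19970144e+00, -6.96878948e-02]), 'dq': array([-0.00040889, -0.00125987, -0.00473787, -0.00077663, -0.00084621,
        0.00085539]), 'joint_torque': array([-1.20393914e-03, -4.16406369e+01, -2.77645934e+01, -1.09383986e-04,
        4.10374269e-03, -1.63518649e-05]), 'tool_pos': array([0.25327905, 0.57059477, 0.24117072]), 'ee_rot': array([-0.65139401, -3.07274713,  0.00313045]), 'force': array([-0.99912463, -0.34896027,  0.19735804]), 'torque': array([ 0.04233756, -0.01726264,  0.0102122 ]), 'gripper_force': 0.0, 'width': 0.08533837032712295}
```

View pics/top0.png

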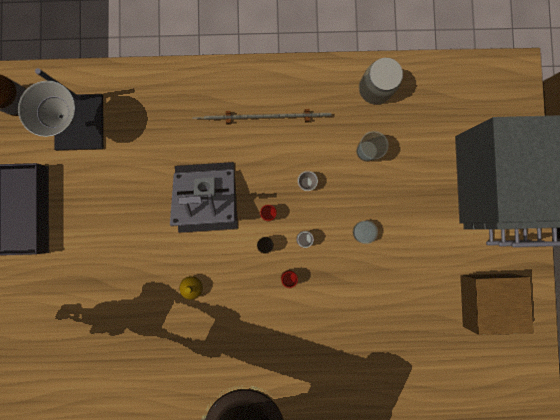

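View pics/side0.png

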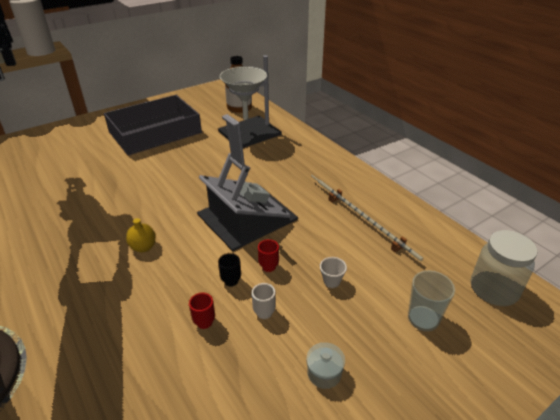

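The top view shows white cups at (306,239) and (308,181), the weighing bottle at (366,231), red/black look-alikes at (269,213), (289,278) and (265,245), and the holder at (204,197). In the side view the white cup at (263,301) looks straight with a narrower foot, so it is the candidate. The one at (332,273) is tapered, so it is the plain crucible. I'll confirm this in an enlarged crop.

```bash
python3 - <<'E'
from h import *
s=grab('side');t=grab('top')
a=cv2.resize(s['image'][250:350,190:370],None,fx=4.4,fy=4.4,interpolation=3)[:,:400*2]
b=cv2.resize(s['image'][110:250,190:310],(400,440),interpolation=3)
cv2.imwrite('pics/c1.png',a)
c=cv2.resize(t['image'][155:240,160:250],None,fx=4.4,fy=5.2,interpolation=3)
c=cv2.resize(t['image'][155:240,160:250],(400,378),interpolation=3)
b=cv2.resize(s['image'][110:250,180:310],(400,431),interpolation=3)
o=np.zeros((431,800,3),np.uint8);o[:378,:400]=c;o[:,400:]=b;cv2.imwrite('pics/c2.png',o)
# white cup masks
for f,n,box in((t,'top',(150,260,250,340)),(s,'side',(240,340,180,380))):
    im=f['image'];hsv=cv2.cvtColor(im,cv2.COLOR_BGR2HSV)
    m=((hsv[...,1]<70)&(hsv[...,2]>100)).astype(np.uint8);mm=np.zeros_like(m);y0,y1,x0,x1=box;mm[y0:y1,x0:x1]=m[y0:y1,x0:x1]
    for q in cv2.findContours(mm,0,2)[0]:
        if cv2.contourArea(q)>40: print(n,cv2.boundingRect(q),cv2.minEnclosingCircle(q),onz(f,cv2.minEnclosingCircle(q)[0],.056))
E
```

```text
top (297, 231, 17, 17) ((304.83758544921875, 238.90127563476562), 8.428009033203125) [ 0.46924276 -0.16185999  0.056     ]
top (298, 172, 20, 19) ((307.3775634765625, 180.5408172607422), 10.044194221496582) [ 0.60977691 -0.17257294  0.056     ]
side (251, 283, 24, 34) ((263.5, 299.56060791015625), 16.628496170043945) [ 0.45814766 -0.17557728  0.056     ]
side (320, 258, 27, 20) ((333.0, 266.0), 13.153046607971191) [ 0.60042444 -0.18188419  0.056     ]
```

View pics/c1.png

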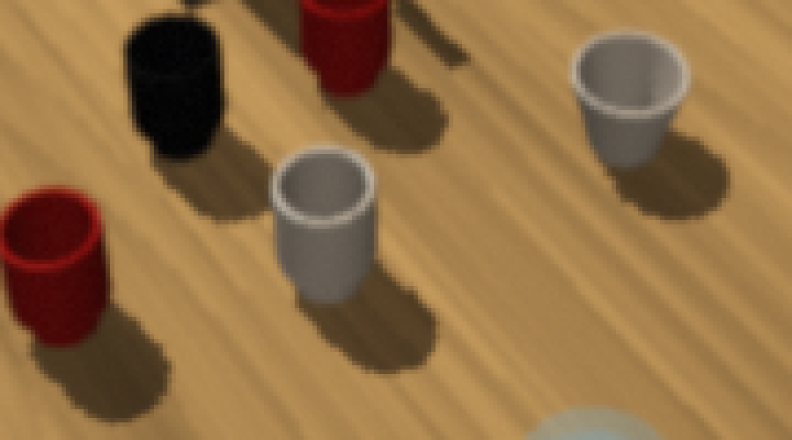

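View pics/c2.png

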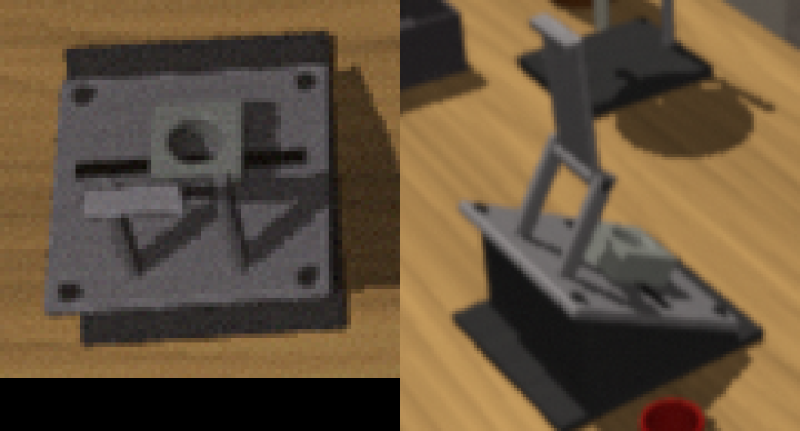

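Crop c1 confirms it: the white cup at side (263,300), top (305,239), has straight walls, a shoulder and a narrow foot, so it is the target. The white cup at (333,266) is a cone. Crop c2 shows the seat block with its bore at about top pixel (203,187), and the bar standing upright.

```bash
python3 - <<'E'
from h import *
from scipy.spatial.transform import Rotation as Ro
s=grab('side');t=grab('top')
for uv in((263.4,292.0),): print('rim side',onz(s,uv,.056))
im=t['image'];hsv=cv2.cvtColor(im,cv2.COLOR_BGR2HSV)
px=lambda c:(160+c[0]/400*90-.4,155+c[1]/378*85-.4)
C=[px(c) for c in((63,80),(326,65),(335,291),(45,313))]
loc=np.array([[-63,75],[-63,-75],[87,-75],[87,75]])/1000
loc[:,1]=loc[:,1]
W=np.array([onz(t,c,.055+.5*l[0]) for c,l in zip(C,loc)]);print('top corners',W.round(4))
# side corners (crop scale 3.077): left (460,205)->near-right high corner etc
ps=lambda c:(180+(c[0]-400)/400*130-.4,110+c[1]/431*140-.4)
S=[(ps((762,333)),.0235),(ps((577,316)),.0985),(ps((459,203)),.0985)]
for p,z in S: print('side',onz(s,p,z).round(4))
# rigid 2D fit: deck x-> -cos30 along ex, deck y -> -ey
L=np.c_[-loc[:,0]*np.cos(np.pi/6),loc[:,1]]   # corner order: far-left,far-right,near-right,near-left, world-like axes
c=W[:,:2].mean(0);l=L.mean(0)
H=(W[:,:2]-c).T@(L-l);th=np.arctan2(H[1,0]-H[0,1],H[0,0]+H[1,1])
R2=np.array([[np.cos(th),-np.sin(th)],[np.sin(th),np.cos(th)]]);o=c-R2@l
print('yaw deg',np.degrees(th),'origin',o,'res',(W[:,:2]-((R2@L.T).T+o)).round(4).tolist())
Rd=Ro.from_euler('z',th).as_matrix()@np.array([[-np.cos(np.pi/6),0,.5],[0,-1,0],[.5,0,np.cos(np.pi/6)]])
O=np.r_[o,.055]
def ondeck(f,uv,z):
    c,d=ray(f,uv);n=Rd[:,2];k=((O+n*z-c)@n)/(d@n);return Rd.T@(c+k*d-O)
print('bore top',ondeck(t,px((189,140)),.022).round(4))
print('bore side',ondeck(s,ps((632,240)),.022).round(4))
print('Rd',Rd.round(4).tolist())
np.savez('deck.npz',Rd=Rd,O=O)
print('tool rotmat',Ro.from_rotvec(bot.state()['ee_rot']).as_matrix().round(3).tolist())
P=lambda f,v:proj(f,O+Rd@np.array(v)).round(1)[0]
big=[]
for f,x0,y0,n in((t,165,155,'t'),(s,190,110,'s')):
    k=8 if n=='t' else 6.5
    b=cv2.resize(f['image'],None,fx=5,fy=5,interpolation=cv2.INTER_CUBIC)
    pts=[[-.063,.075,0],[-.063,-.075,0],[.087,-.075,0],[.087,.075,0],[0,0,0],[.065,-.028,.074],[.065,.028,.074]]
    for v in pts: cv2.circle(b,tuple(((P(f,v)+.5)*5).astype(int)),4,(0,255,0),1)
    for y in(-.015,0,.015): cv2.circle(b,tuple(((P(f,[0,y,.022])+.5)*5).astype(int)),3,(0,0,255),-1)
    big.append(b[y0*5:y0*5+600,x0*5:x0*5+400])
cv2.imwrite('pics/c3.png',np.hstack(big))
E
```

```text
rim side [ 0.46673127 -0.16190163  0.056     ]
top corners [[0.6423 0.1564 0.0235]
 [0.6466 0.0092 0.0235]
 [0.5185 0.0013 0.0985]
 [0.5113 0.1521 0.0985]]
side [ 0.6508 -0.0061  0.0235]
side [ 0.5128 -0.0008  0.0985]
side [0.5081 0.1513 0.0985]
yaw deg 2.4092125544800265 origin [0.59007134 0.08018764] res [[0.0009, -0.001], [-0.0011, 0.0016], [0.0005, -0.0007], [-0.0003, 0.0001]]
bore top [-0.0007  0.0015  0.022 ]
bore side [0.0035 0.0056 0.022 ]
Rd [[-0.8653, 0.042, 0.4996], [-0.0364, -0.9991, 0.021], [0.5, 0.0, 0.866]]
tool rotmat [[-0.914, 0.406, -0.0], [0.406, 0.914, -0.001], [0.0, -0.001, -1.0]]
```

View pics/c3.png

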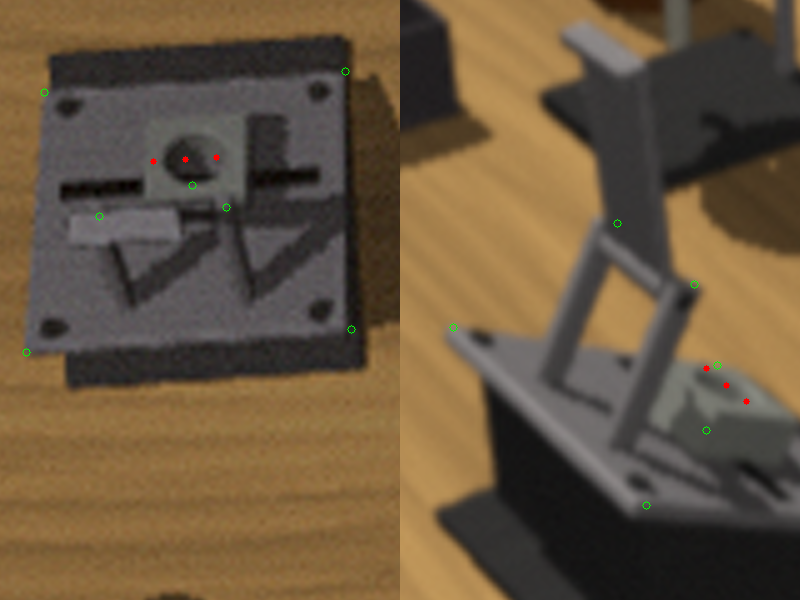

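Green/red overlay (c3): the deck fit agrees within about 2 mm. The bore centre is at about (190,158), so deck y ≈ +2, to be found by feel. Moving above the crucible now.

>>> carry_out --moves '[0.8, 11, -37, -2, 0, 0, 5, 0.8, 22, -74, -4, 0, 0, 11, 0.8, 32, -110, -6, 0, 0, 16, 0.8, 43, -147, -8, 0, 0, 21, 0.8, 54, -183, -10, 0, 0, 26.3]' --grip_force 30

```text
time: 0.72
tool_pos: [0.3076, 0.3865, 0.2321]
ee_rot: [-0.073, 3.141, -0.0]
force: [0.5, -0.1, 0.3]
width: 0.0683
gripper_force: 0.0
```

>>> carry_out --moves '[0.8, 11, -37, -2, 0, 0, 0, 0.8, 22, -74, -4, 0, 0, 0, 0.8, 32, -110, -6, 0, 0, 0, 0.8, 43, -147, -8, 0, 0, 0, 0.8, 54, -183, -10, 0, 0, 0]'

```text
time: 1.13
tool_pos: [0.3617, 0.2035, 0.2224]
ee_rot: [-0.066, 3.14, 0.0]
force: [1.9, 1.0, 0.1]
width: 0.0684
gripper_force: 0.0
```

>>> carry_out --moves '[0.8, 11, -37, -2, 0, 0, 0, 0.8, 22, -74, -4, 0, 0, 0, 0.8, 32, -110, -6, 0, 0, 0, 0.8, 43, -147, -8, 0, 0, 0, 0.8, 54, -183, -10, 0, 0, 0]'

```text
time: 1.55
tool_pos: [0.4158, 0.0203, 0.2125]
ee_rot: [-0.064, 3.14, -0.0]
force: [0.3, 0.5, -0.0]
width: 0.0678
gripper_force: 0.0
```

>>> carry_out --moves '[0.8, 11, -37, -2, 0, 0, 0, 0.8, 22, -74, -4, 0, 0, 0, 0.8, 32, -110, -6, 0, 0, 0, 0.8, 43, -147, -8, 0, 0, 0, 0.8, 53, -183, -10, 0, 0, 0]'

```text
time: 1.97
tool_pos: [0.4689, -0.1629, 0.2024]
ee_rot: [-0.064, 3.14, -0.0]
force: [0.0, 1.3, 1.0]
width: 0.0685
gripper_force: 0.0
```

>>> carry_out --moves '[0.8, -1, 1, -40, 0, 0, 0, 0.8, -1, 1, -80, 0, 0, 0, 0.8, -1, 1, -115, 0, 0, 0, 0.8, -1, 1, -145, 0, 0, 0, 0.8, -1, 1, -170, 0, 0, 0]'

```text
time: 2.38
tool_pos: [0.4663, -0.1595, 0.0299]
ee_rot: [0.064, -3.139, -0.002]
force: [0.1, -0.4, 0.1]
width: 0.0686
gripper_force: 0.0
```

>>> carry_out --moves '[0.45, 0, 0, 0, 0, 0, 0, 0.3, 0, 0, 0, 0, 0, 0, 0.3, 0, 0, 0, 0, 0, 0, 0.3, 0, 0, 0, 0, 0, 0, 0.3, 0, 0, 0, 0, 0, 0]' --grip_force 35

```text
time: 2.8
tool_pos: [0.4693, -0.1604, 0.0343]
ee_rot: [-0.065, 3.137, -0.003]
force: [-0.3, 0.0, -1.5]
width: 0.0385
gripper_force: 38.6
```

>>> carry_out --moves '[0.3, 0, 0, 0, 0, 0, 0, 0.3, 0, 0, 0, 0, 0, 0, 0.3, 0, 0, 0, 0, 0, 0]'

```text
time: 3.05
tool_pos: [0.4681, -0.1599, 0.033]
ee_rot: [-0.065, 3.14, -0.001]
force: [-0.3, 1.0, -0.5]
width: 0.0386
gripper_force: 38.5
```

>>> carry_out --moves '[0.3, 0, 0, 25, 0, 0, 0, 0.3, 0, 0, 60, 0, 0, 0, 0.3, 0, 0, 100, 0, 0, 0, 0.3, 0, 0, 140, 0, 6, 0, 0.3, 0, 0, 170, 0, 12, 0]'

```text
time: 3.47
tool_pos: [0.4664, -0.16, 0.2059]
ee_rot: [0.058, -2.929, -0.004]
force: [1.2, -0.1, -1.5]
width: 0.0385
gripper_force: 38.6
```

>>> carry_out --moves '[0.3, 20, 25, 0, -0.2, 4, 0, 0.3, 42, 55, 0, -0.3, 8, 0, 0.3, 65, 85, 0, -0.4, 12, 0, 0.3, 85, 115, 0, -0.6, 15, 0, 0.3, 105, 145, 0, -0.8, 18, 0]'

```text
time: 3.88
tool_pos: [0.5738, -0.0132, 0.2023]
ee_rot: [0.052, -2.616, 0.005]
force: [-0.1, -0.6, -0.7]
width: 0.0383
gripper_force: 38.6
```

>>> carry_out --moves '[0.3, 21, 30, -5, 0, 0, 0, 0.3, 42, 60, -10, 0, 0, 0, 0.3, 60, 85, -20, 0, 0, 0, 0.3, 63, 95, -40, 0, 0, 0, 0.3, 63, 95, -58, 0, 0, 0]'

```text
time: 4.3
tool_pos: [0.6373, 0.084, 0.1435]
ee_rot: [0.057, -2.621, 0.003]
force: [-0.1, -0.5, -1.2]
width: 0.0386
gripper_force: 38.6
```

```bash
cat >> h.py <<'E'
from scipy.spatial.transform import Rotation as Ro
_d=np.load('deck.npz');Rd=_d['Rd'];O=_d['O'].copy()
def rep():
    s=bot.state();F=Rd.T@s['force'];T=Rd.T@Ro.from_rotvec(s['ee_rot']).as_matrix()
    print('t',s['time'],'deckTCP mm',(1e3*Rd.T@(s['tool_pos']-O)).round(2),'Fdeck',F.round(1),'w',s['width'],'rot err deg',np.degrees(Ro.from_matrix(T@np.diag([-1,1,-1])@np.diag([1,-1,1]) if 0 else T@np.array([[1,0,0],[0,-1,0],[0,0,-1]])).as_rotvec()).round(2))
E
python3 - <<'E'
from h import *
rep(); print(bot.state()['tool_pos'])
for n in('side','top'):
    f=grab(n);y,x=(80,160)if n=='side' else (145,150)
    a=cv2.resize(f['image'][y:y+150,x:x+150],(400,400),interpolation=3); b=a if n=='side' else np.hstack([b,a])
    if n=='side':b=a
cv2.imwrite('pics/c4.png',b)
E
```

```text
t 4.3 deckTCP mm [  3.24  -1.78 100.28] Fdeck [-0.5  0.5 -1.1] w 0.038649536006540655 rot err deg [-0.43  0.19  0.21]
[0.63729292 0.08395107 0.14346543]
```

View pics/c4.png

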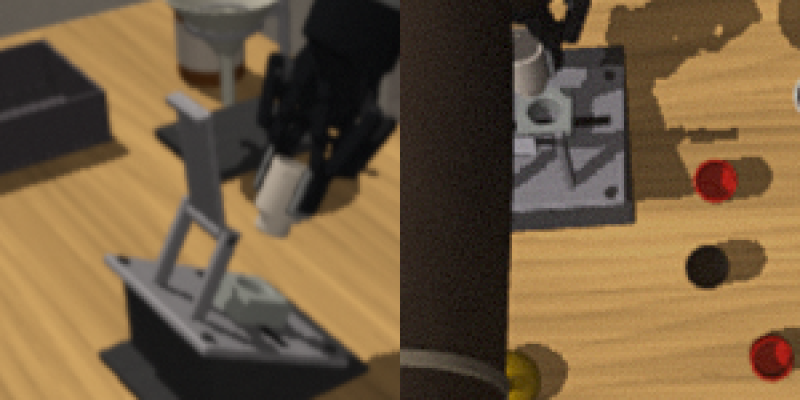

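c4 shows the crucible held, tilted with the deck normal, its foot at about (272,228) and the block just below it. I'll lower it over the estimated bore and feel for contact.

>>> carry_out --moves '[0.3, -4, -2, -10, 0.4, 0, 0, 0.3, -9, -4, -20, 0.4, 0, 0, 0.3, -14, -4.5, -29, 0.4, 0, 0, 0.3, -16.7, -4.5, -34, 0.4, 0, 0, 0.3, -16.7, -4.5, -34, 0.4, 0, 0]'

```text
time: 4.82
tool_pos: [0.617, 0.0751, 0.1091]
ee_rot: [0.053, -2.614, -0.005]
force: [0.1, 0.1, -1.9]
width: 0.0384
gripper_force: 38.6
```

>>> carry_out --moves '[0.3, -0.5, 0, -0.9, 0, 0, 0, 0.3, -1, 0, -1.7, 0, 0, 0, 0.3, -1.5, 0, -2.6, 0, 0, 0, 0.3, -2, 0, -3.5, 0, 0, 0, 0.3, -2.5, 0, -4.3, 0, 0, 0]'

```text
time: 5.23
tool_pos: [0.6168, 0.0758, 0.1063]
ee_rot: [0.055, -2.618, -0.005]
force: [-0.5, -0.6, -0.7]
width: 0.0386
gripper_force: 38.6
```

```bash
python3 -c "
from h import *
rep()"
```

```text
t 5.2333 deckTCP mm [ 2.7   5.48 57.64] Fdeck [ 0.1  0.6 -0.9] w 0.03859216203181301 rot err deg [-0.81  0.06  0.2 ]
```

>>> carry_out --moves '[0.3, 0.8, 1.7, -0.5, -0.7, 0, 0.4, 0.3, 1.6, 3.4, -1, -0.7, 0, 0.4, 0.3, 1.6, 3.4, -1, -0.7, 0, 0.4, 0.3, 1.1, 3.4, -1.9, -0.7, 0, 0.4, 0.3, 0.6, 3.4, -2.7, -0.7, 0, 0.4]'

```text
time: 5.65
tool_pos: [0.6171, 0.0793, 0.1032]
ee_rot: [0.06, -2.617, 0.014]
force: [-0.2, -0.1, -1.3]
width: 0.0386
gripper_force: 38.6
```

>>> carry_out --moves '[0.3, -0.5, 0, -0.9, 0, 0, 0, 0.3, -1, 0, -1.7, 0, 0, 0, 0.3, -1, 0, -1.7, 0, 0, 0]'

```text
time: 5.9
tool_pos: [0.6163, 0.0788, 0.1019]
ee_rot: [0.059, -2.618, 0.014]
force: [1.1, -0.0, 1.3]
width: 0.0384
gripper_force: 38.8
```

```bash
python3 -c "
from h import *
rep()"
```

```text
t 5.9 deckTCP mm [ 0.83  2.47 53.71] Fdeck [-0.4  0.1  1.7] w 0.03839145342509399 rot err deg [0.01 0.01 0.17]
```

>>> carry_out --moves '[0.3, -0.5, 0, -0.9, 0, 0, 0, 0.3, -0.5, 0, -0.9, 0, 0, 0, 0.3, -1, 0, -1.7, 0, 0, 0, 0.3, -1, 0, -1.7, 0, 0, 0]'

```text
time: 6.23
tool_pos: [0.6161, 0.0787, 0.1014]
ee_rot: [0.059, -2.619, 0.014]
force: [1.8, -2.2, 5.2]
width: 0.0383
gripper_force: 39.4
```

```bash
python3 -c "
from h import *
rep()"
```

```text
t 6.2333 deckTCP mm [ 0.71  2.59 53.2 ] Fdeck [1.2 2.3 5.4] w 0.03828869119340046 rot err deg [0.03 0.11 0.17]
```

>>> carry_out --moves '[0.3, 0, -0.5, 0, 0, 0, 0, 0.3, 0, -1, 0, 0, 0, 0, 0.3, 0, -1.5, 0, 0, 0, 0, 0.3, 0, -1.5, 0, 0, 0, 0]'

```text
time: 6.57
tool_pos: [0.6142, 0.0776, 0.0989]
ee_rot: [0.059, -2.615, 0.013]
force: [0.3, -1.0, -0.4]
width: 0.0382
gripper_force: 38.6
```

```bash
python3 -c "
from h import *
rep();print(bot.state()['torque'])"
```

```text
t 6.5667 deckTCP mm [ 1.14  3.61 49.99] Fdeck [-0.4  1.  -0.2] w 0.03823631016902245 rot err deg [-0.01 -0.12  0.18]
[-0.1515884  -0.30710718  0.12338616]
```

>>> carry_out --moves '[0.3, 0, -0.5, 0, 0, 0, 0, 0.3, 0, -1, 0, 0, 0, 0, 0.3, 0, -1.5, 0, 0, 0, 0, 0.3, 0, -1.5, 0, 0, 0, 0]'

```text
time: 6.9
tool_pos: [0.6147, 0.0762, 0.0994]
ee_rot: [0.059, -2.616, 0.013]
force: [1.1, 0.1, -0.3]
width: 0.0383
gripper_force: 38.6
```

```bash
python3 -c "
from h import *
rep();print(bot.state()['torque'])"
```

```text
t 6.9 deckTCP mm [ 1.07  5.01 50.65] Fdeck [-1.1 -0.   0.3] w 0.038310199645536454 rot err deg [-0.01 -0.07  0.19]
[ 0.00479937 -0.32891116  0.02104905]
```

>>> carry_out --moves '[0.3, -0.5, 0, -0.9, 0, 0, 0, 0.3, -1, 0, -1.7, 0, 0, 0, 0.3, -1, 0, -1.7, 0, 0, 0]'

```text
time: 7.15
tool_pos: [0.6137, 0.0762, 0.0979]
ee_rot: [0.059, -2.616, 0.014]
force: [0.3, 0.2, -0.1]
width: 0.0386
gripper_force: 38.6
```

```bash
python3 -c "
from h import *
rep();print(bot.state()['torque'])"
```

```text
t 7.15 deckTCP mm [ 1.11  4.99 48.86] Fdeck [-0.3 -0.2  0.1] w 0.03864048879081758 rot err deg [-0.   -0.06  0.19]
[ 0.02653939 -0.32742395 -0.05547133]
```

>>> carry_out --moves '[0.3, -0.7, 0, -1.3, 0, 0, 0, 0.3, -1.5, 0, -2.6, 0, 0, 0, 0.3, -2, 0, -3.5, 0, 0, 0, 0.3, -2, 0, -3.5, 0, 0, 0]'

```text
time: 7.48
tool_pos: [0.6117, 0.0762, 0.0943]
ee_rot: [0.059, -2.616, 0.014]
force: [-0.3, 0.3, -0.1]
width: 0.0385
gripper_force: 38.6
```

```bash
python3 -c "
from h import *
rep();print(bot.state()['torque'])"
```

```text
t 7.4833 deckTCP mm [ 1.13  4.92 44.77] Fdeck [ 0.2 -0.3 -0.2] w 0.03849939571081219 rot err deg [-0.   -0.06  0.19]
[ 0.02462335 -0.32091953  0.03387602]
```

>>> carry_out --moves '[0.3, -0.7, 0, -1.3, 0, 0, 0, 0.3, -1.5, 0, -2.6, 0, 0, 0, 0.3, -2, 0, -3.5, 0, 0, 0, 0.3, -2, 0, -3.5, 0, 0, 0]'

```text
time: 7.82
tool_pos: [0.6097, 0.0761, 0.0908]
ee_rot: [0.059, -2.616, 0.014]
force: [0.2, 1.2, -0.8]
width: 0.0384
gripper_force: 38.6
```

```bash
python3 -c "
from h import *
rep();print(bot.state()['torque'])"
```

```text
t 7.8167 deckTCP mm [ 1.11  4.88 40.75] Fdeck [-0.6 -1.2 -0.6] w 0.03836619089951717 rot err deg [-0.   -0.06  0.19]
[ 0.00869706 -0.2638336   0.10626498]
```

>>> carry_out --moves '[0.3, -0.5, 0, -0.9, 0, 0, 0, 0.3, -1, 0, -1.7, 0, 0, 0, 0.3, -1.5, 0, -2.6, 0, 0, 0, 0.3, -1.5, 0, -2.6, 0, 0, 0]'

```text
time: 8.15
tool_pos: [0.6087, 0.0761, 0.0889]
ee_rot: [0.059, -2.618, 0.014]
force: [-0.6, -1.1, 0.5]
width: 0.0385
gripper_force: 38.6
```

```bash
python3 -c "
from h import *
rep();print(bot.state()['torque'])"
```

```text
t 8.15 deckTCP mm [ 0.95  4.83 38.62] Fdeck [0.8 1.1 0.1] w 0.038497130396059794 rot err deg [-0.    0.01  0.19]
[-0.02197394 -0.259934   -0.00513041]
```

>>> carry_out --moves '[0.3, -0.5, 0, -0.9, 0, 0, 0, 0.3, -1, 0, -1.7, 0, 0, 0, 0.3, -1, 0, -1.7, 0, 0, 0]'

```text
time: 8.4
tool_pos: [0.6087, 0.0761, 0.0888]
ee_rot: [0.059, -2.619, 0.013]
force: [1.0, -0.2, 5.4]
width: 0.0384
gripper_force: 39.2
```

```bash
python3 -c "
from h import *
rep();print(bot.state()['torque'])"
```

```text
t 8.4 deckTCP mm [ 0.94  4.85 38.54] Fdeck [1.8 0.2 5.2] w 0.03839886379880356 rot err deg [-0.01  0.11  0.18]
[ 0.07838174  0.00295862 -0.01616957]
```

>>> carry_out --moves '[0.3, -0.5, 0, -0.9, 0, 0, 0, 0.3, -1, 0, -1.7, 0, 0, 0, 0.3, -1.5, 0, -2.6, 0, 0, 0, 0.3, -1.5, 0, -2.6, 0, 0, 0]'

```text
time: 8.73
tool_pos: [0.6087, 0.0761, 0.0888]
ee_rot: [0.059, -2.622, 0.013]
force: [3.0, 0.1, 12.6]
width: 0.0385
gripper_force: 39.9
```

```bash
python3 -c "
from h import *
rep();print(bot.state()['torque'])"
```

```text
t 8.7333 deckTCP mm [ 0.91  4.86 38.47] Fdeck [ 3.7 -0.  12.4] w 0.038501889122195085 rot err deg [-0.01  0.26  0.19]
[ 0.0412197   0.40662766 -0.0223796 ]
```

>>> carry_out --moves '[0.3, 0, 0.6, 0, 0, 0, 0, 0.3, 0, 0.6, 0, 0, 0, 0, 0.3, 0, -0.6, 0, 0, 0, 0, 0.3, 0, -0.6, 0, 0, 0, 0, 0.3, 0, 0, 0, 0, 0, 0]'

```text
time: 9.15
tool_pos: [0.6087, 0.0761, 0.0888]
ee_rot: [0.059, -2.622, 0.013]
force: [3.2, -1.0, 12.1]
width: 0.0385
gripper_force: 39.9
```

```bash
python3 -c "
from h import *
rep();print(bot.state()['torque'])"
```

```text
t 9.15 deckTCP mm [ 0.93  4.83 38.48] Fdeck [ 3.3  1.2 12.1] w 0.038539578207690425 rot err deg [-0.01  0.27  0.18]
[-0.07612503  0.42597093  0.04850484]
```

It stops hard at deck z 38.5, which puts the crucible's origin at about 6.5 mm. It doesn't yield at 12 N and sits about 15 mm below the first contact on the block top, so it is home. I'll unload, release and retract along the axis.

>>> carry_out --moves '[0.3, 1.4, 0, 2.4, 0, 0, 0, 0.3, 2.7, 0, 4.7, 0, 0, 0, 0.3, 2.7, 0, 4.7, 0, 0, 0, 0.6, 2.7, 0, 4.7, 0, 0, 0, 0.65, 2.7, 0, 4.7, 0, 0, 0]'

```text
time: 9.57
tool_pos: [0.608, 0.0761, 0.0882]
ee_rot: [0.059, -2.615, 0.014]
force: [1.0, 0.6, -0.9]
width: 0.0554
gripper_force: 0.0
```

>>> carry_out --moves '[0.65, 0, 0, 0, 0, 0, 0, 0.65, 0, 0, 0, 0, 0, 0, 0.65, 5, 0.2, 9, 0, 0, 0, 0.65, 15, 0.6, 26, 0, 0, 0, 0.65, 30, 1.3, 52, 0, 0, 0]'

```text
time: 9.98
tool_pos: [0.6365, 0.0774, 0.1393]
ee_rot: [0.059, -2.61, 0.014]
force: [0.2, 0.3, -0.6]
width: 0.0556
gripper_force: 0.0
```

>>> carry_out --moves '[0.65, 15, 0.6, 26, 0, 0, 0, 0.65, 30, 1.3, 52, 0, 0, 0, 0.65, 30, 1.3, 52, 0, 0, 0]'

```text
time: 10.23
tool_pos: [0.6742, 0.0789, 0.2004]
ee_rot: [0.059, -2.631, 0.013]
force: [0.6, 0.0, 1.2]
width: 0.0556
gripper_force: 0.0
```

```bash
python3 - <<'E'
from h import *
rep(); print(bot.state()['tool_pos'])
for n in('side','top'):
    f=grab(n);y,x=(80,160)if n=='side' else (145,150)
    a=cv2.resize(f['image'][y:y+150,x:x+150],(400,400),interpolation=3)
    b=a if n=='side' else np.hstack([b,a])
cv2.imwrite('pics/c5.png',b)
E
```

```text
t 10.2333 deckTCP mm [-6.0000e-02  4.8400e+00  1.6793e+02] Fdeck [ 0.1 -0.   1.4] w 0.05563496194795769 rot err deg [-0.01  0.76  0.18]
[0.67422163 0.07888769 0.20040325]
```

View pics/c5.png

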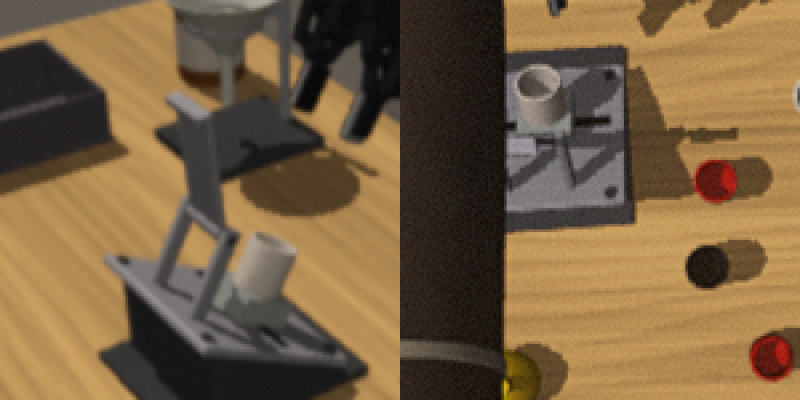

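c5 shows the crucible seated in the block at about (265,265) in the left panel, its shoulder on the block top, with the gripper clear. Next I'll locate the bar end and read the state.

```bash
python3 - <<'E'
from h import *
rep(); print(bot.state()['tool_pos'])
f=grab('side')
P=O+Rd@np.array([.065,0,.0665]);print('hinge',P)
for uv in((222.5,115.5),(235.5,120.5),(229,118)):
    c,d=ray(f,uv)
    for yy in(0,):
        k=((O-c)@Rd[:,1]+yy)/(d@Rd[:,1]);X=Rd.T@(c+k*d-O);v=X-[.065,0,.0665]
        print(uv,(c+k*d).round(4),'theta',np.arctan2(v[2],-v[0]),np.hypot(v[0],v[2]))
rep()
E
```

```text
t 10.3333 deckTCP mm [  0.62   4.8  161.37] Fdeck [-0.6  0.2 -0.1] w 0.05534167998904177 rot err deg [-0.01  0.25  0.18]
[0.67034643 0.07876001 0.1950574 ]
hinge [0.56705006 0.07921906 0.14509069]
(222.5, 115.5) [0.5396 0.0781 0.2582] theta 2.3325897209155446 0.11637920350815276
(235.5, 120.5) [0.5658 0.0792 0.2401] theta 2.107406692829406 0.09497889859781428
(229, 118) [0.5525 0.0786 0.2493] theta 2.2330619036814205 0.10517169430976347
t 10.3833 deckTCP mm [  1.     4.77 158.9 ] Fdeck [ 0.1  0.5 -0.5] w 0.055837683901844515 rot err deg [-0.    0.01  0.19]
```

>>> carry_out --moves '[0, 0, 0, 40, 0, 0, 0, 0, 0, 0, 75, 0.2, -6, 0, 0, 0, 0, 105, 0.5, -12, 0, 0, -15, 0, 125, 0.8, -18, 0, 0, -45, 0, 130, 1, -24, 0]'

```text
time: 10.8
tool_pos: [0.6267, 0.0785, 0.3261]
ee_rot: [0.068, -3.049, 0.003]
force: [1.1, -0.4, 2.2]
width: -0.0002
gripper_force: 0.0
```

>>> carry_out --moves '[0, -30, 0, 0, 0.2, -6, 0, 0, -60, 0, 0, 0.2, -6, 0, 0, -90, 0, 0, 0.2, -6, 0, 0, -118, 0, 0, 0.2, -6, 0, 0, -123, 0, 0, 0.2, -6, 0]'

```text
time: 11.22
tool_pos: [0.4943, 0.0787, 0.3203]
ee_rot: [0.072, -3.133, 0.002]
force: [-1.2, -0.2, -0.1]
width: 0.0002
gripper_force: 0.0
```

>>> carry_out --moves '[0, 0, 1, -25, 0, 0, 0, 0, 0, 1, -55, 0, 0, 0, 0, 0, 1, -80, 0, 0, 0, 0, 0, 1, -91, 0, 0, 0, 0, 0, 1, -91, 0, 0, 0]'

```text
time: 11.63
tool_pos: [0.4973, 0.0795, 0.2274]
ee_rot: [0.071, -3.131, 0.002]
force: [-1.0, 0.1, -0.4]
width: 0.0
gripper_force: 0.0
```

```bash
python3 - <<'E'
from h import *
rep(); s=bot.state();print(s['tool_pos'],s['ee_rot'])
f=grab('side');a=cv2.resize(f['image'][60:210,140:290],(600,600),interpolation=3)
cv2.imwrite('pics/c6.png',a)
E
```

```text
t 11.6333 deckTCP mm [166.46  -3.16 102.92] Fdeck [ 0.6 -0.1 -0.9] w 1.0253619365778229e-05 rot err deg [ 0.12 29.45  0.16]
[0.49731914 0.07945191 0.22736244] [ 7.07588936e-02 -3.13129716e+00  2.44102543e-03]
```

View pics/c6.png

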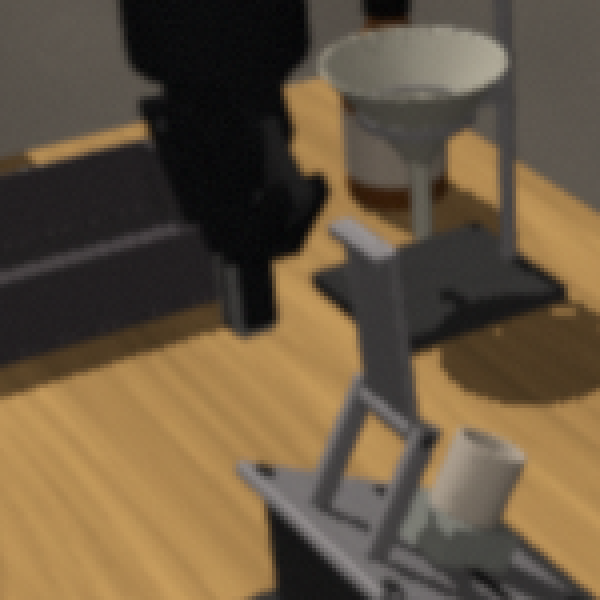

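c6 shows the closed fingertips at (250,330) on the robot side of the upright bar, about level with its middle. Pushing it over along its arc.

>>> carry_out --moves '[0, 12, 0, 0, 0, 0, 0, 0, 24, 0, 0, 0, 0, 0, 0, 34, 0, 0, 0, 0, 0, 0, 42, 0, 0, 0, 0, 0, 0, 50, 0, 0, 0, 0, 0]'

```text
time: 12.1
tool_pos: [0.5516, 0.0798, 0.233]
ee_rot: [-0.071, 3.14, -0.001]
force: [-2.0, -0.7, 2.2]
width: -0.0004
gripper_force: 0.8
```

>>> carry_out --moves '[0, 9, 0, -1, 0, 0, 0, 0, 18, 0, -2, 0, 0, 0, 0, 27, 0, -3, 0, 0, 0, 0, 36, 0, -5, 0, 0, 0, 0, 44, 0, -7, 0, 0, 0]'

```text
time: 12.52
tool_pos: [0.5951, 0.0797, 0.2241]
ee_rot: [0.071, -3.139, 0.002]
force: [-1.3, -0.1, -0.3]
width: 0.0001
gripper_force: 0.8
```

```bash
python3 - <<'E'
from h import *
s=bot.state();print(s['tool_pos'],s['force'],s['torque'])
f=grab('side');a=cv2.resize(f['image'][60:210,160:310],(600,600),interpolation=3)
cv2.imwrite('pics/c7.png',a)
E
```

```text
[0.59505973 0.07974692 0.22414205] [-1.26042025 -0.12853521 -0.29924849] [0.04903936 0.30483357 0.02535374]
```

View pics/c7.png

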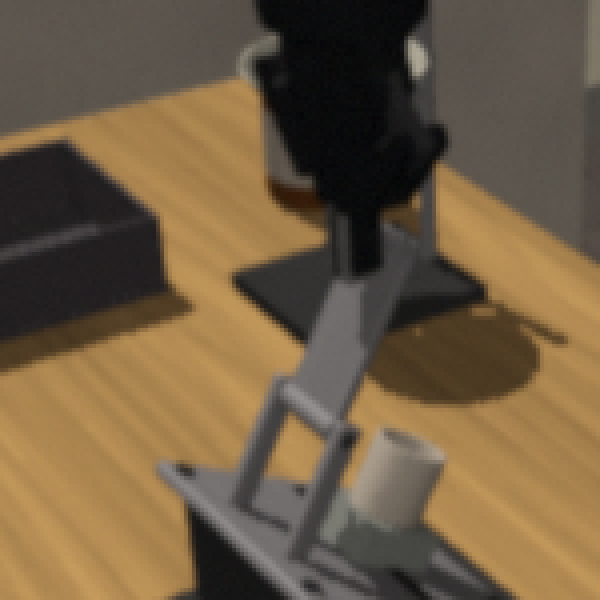

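c7 shows the bar pushed over to about 30° by the fingertips at (355,275), with the crucible still seated. I'll keep following the arc down.

>>> carry_out --moves '[0, 7, 0, -6, 0, 0, 0, 0, 13, 0, -12, 0, 0, 0, 0, 18, 0, -18, 0, 0, 0, 0, 22, 0, -23, 0, 0, 0, 0, 26, 0, -29, 0, 0, 0]'

```text
time: 12.98
tool_pos: [0.6217, 0.0797, 0.1958]
ee_rot: [-0.071, 3.139, -0.002]
force: [0.5, 0.1, 1.0]
width: -0.0001
gripper_force: 0.8
```

>>> carry_out --moves '[0, 3, 0, -6, 0, 0, 0, 0, 6, 0, -12, 0, 0, 0, 0, 8, 0, -18, 0, 0, 0, 0, 9, 0, -24, 0, 0, 0, 0, 10, 0, -30, 0, 0, 0]'

```text
time: 13.4
tool_pos: [0.631, 0.0797, 0.1654]
ee_rot: [-0.071, 3.14, -0.002]
force: [1.0, 0.3, 1.3]
width: -0.0001
gripper_force: 0.7
```

>>> carry_out --moves '[0, 1, 0, -5, 0, 0, 0, 0, 1, 0, -10, 0, 0, 0, 0, 1, 0, -15, 0, 0, 0, 0, 0, 0, -20, 0, 0, 0, 0, 0, 0, -25, 0, 0, 0]'

```text
time: 13.82
tool_pos: [0.6301, 0.0797, 0.1405]
ee_rot: [0.071, -3.14, 0.002]
force: [-0.8, 0.3, 1.3]
width: 0.0005
gripper_force: 0.8
```

```bash
python3 - <<'E'
from h import *
s=bot.state();print(s['tool_pos'],s['force'],s['torque'])
E
```

```text
[0.63012763 0.07966787 0.14045922] [-0.8050984   0.33749269  1.27993506] [-0.02956486  0.16661783 -0.06350465]
```

>>> carry_out --moves '[0, 0, 0, -3, 0, 0, 0, 0, 0, 0, -6, 0, 0, 0, 0, 0, 0, -8, 0, 0, 0, 0, 0, 0, -10, 0, 0, 0, 0, 0, 0, -10, 0, 0, 0]'

```text
time: 14.23
tool_pos: [0.6307, 0.0797, 0.1305]
ee_rot: [0.071, -3.141, 0.002]
force: [0.2, -0.8, -0.4]
width: 0.0001
gripper_force: 0.0
```

>>> carry_out --moves '[0, 0, 0, -1, 0, 0, 0, 0, 0, 0, -2, 0, 0, 0, 0, 0, 0, -3, 0, 0, 0, 0, 0, 0, -3, 0, 0, 0]'

```text
time: 14.57
tool_pos: [0.6308, 0.0797, 0.1279]
ee_rot: [-0.071, 3.14, -0.002]
force: [-0.1, -0.9, 1.0]
width: 0.0001
gripper_force: 0.4
```

```bash
python3 - <<'E'
from h import *
s=bot.state();print(s['tool_pos'],s['force'],s['torque'])
E
```

```text
[0.63081566 0.07974458 0.12792635] [-0.09663428 -0.91795852  0.99734381] [ 0.02611369  0.01927657 -0.01895895]
```

Contact is just starting at z ≈ 128 mm. I'll press gently in small steps to confirm the closed stop.

>>> carry_out --moves '[0, 0, 0, -1, 0, 0, 0, 0, 0, 0, -2, 0, 0, 0, 0, 0, 0, -3, 0, 0, 0, 0, 0, 0, -3, 0, 0, 0]'

```text
time: 14.9
tool_pos: [0.6317, 0.0798, 0.1264]
ee_rot: [-0.071, 3.139, -0.002]
force: [-1.4, -0.5, 5.4]
width: 0.0002
gripper_force: 2.2
```

>>> carry_out --moves '[0, 0, 0, -1, 0, 0, 0, 0, 0, 0, -2, 0, 0, 0, 0, 0, 0, -2, 0, 0, 0]'

```text
time: 15.15
tool_pos: [0.6327, 0.0798, 0.1257]
ee_rot: [-0.071, 3.136, -0.001]
force: [-0.7, -0.1, 9.6]
width: 0.0002
gripper_force: 3.7
```

```bash
python3 - <<'E'
from h import *
s=bot.state();print(s['tool_pos'],s['force'],s['torque'])
E
```

```text
[0.63271339 0.07984782 0.12571306] [-0.71197948 -0.06747532  9.59947821] [-0.00812812  0.24917288  0.01678085]
```

Firm stop at about 10 N. I'll back off upward and look.

>>> carry_out --moves '[0, 0, 0, 5, 0, 0, 0, 0, 0, 0, 25, 0, 0, 0, 0, 0, 0, 60, 0, 0, 0, 0, 0, 0, 95, 0, 0, 0, 0, 0, 0, 130, 0, 0, 0]'

```text
time: 15.57
tool_pos: [0.6297, 0.0797, 0.2531]
ee_rot: [0.071, -3.138, 0.002]
force: [0.8, -0.3, 0.1]
width: -0.0001
gripper_force: 0.0
```

>>> carry_out --moves '[0, -30, 20, 10, 0, 0, 0, 0, -60, 50, 20, 0, 0, 0, 0, -90, 80, 20, 0, 0, 0, 0, -110, 110, 20, 0, 0, 0, 0, -130, 140, 20, 0, 0, 0]'

```text
time: 15.98
tool_pos: [0.4987, 0.2207, 0.273]
ee_rot: [0.07, -3.14, 0.001]
force: [-0.0, 0.2, 0.6]
width: 0.0004
gripper_force: 0.0
```

```bash
python3 - <<'E'
from h import *
f=grab('side');a=cv2.resize(f['image'][130:250,180:330],(700,560),interpolation=3)
P=O+Rd@np.array([[-.020,-.022,.0695],[-.035,-.022,.0695],[-.035,.022,.0695]]).T.reshape(3,-1) if 0 else None
for y in(-.022,.022):
    p=proj(f,O+Rd@np.array([-.035,y,.0695]))[0];q=((p+.5-[180,130])*[700/150,560/120]).astype(int);cv2.circle(a,tuple(int(v) for v in q),4,(0,255,0),1)
cv2.imwrite('pics/c8.png',a);print(bot.state()['tool_pos'])
E
```

```text
[0.49497284 0.22590467 0.27269002]
```

View pics/c8.png

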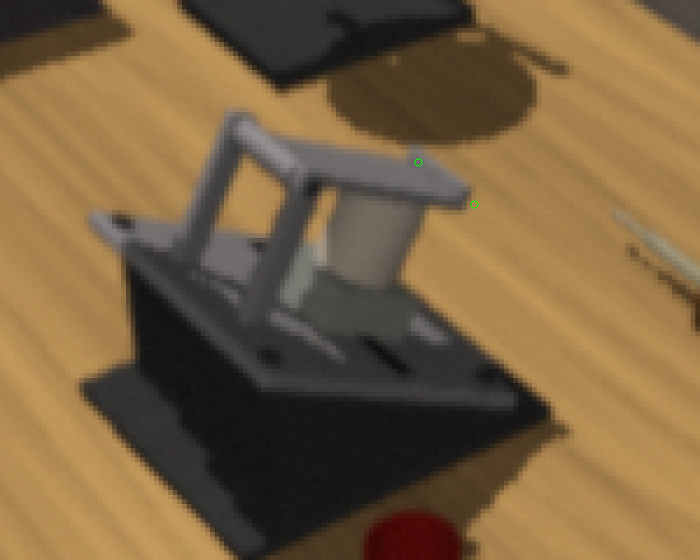

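c8 shows the bar lying over the crucible. Its lip corner at (468,189) matches the predicted closed position (about (467,191) after the known view offset), and the crucible's shoulder is on the block. Handing in.

```bash
python3 -c "
from h import *
print(order.hand_in())"
```

```text
the job is handed in; nothing more can be done
None
```

The crucible is in the bore, felt home against a hard stop at about 12 N, and the clamp bar was then swung down to its closed stop. I handed the job in at about 16 s with the arm clear; I made no contact with the other vessels, and the result was not reported back.

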